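# Open the paste strainer: press the snap tab, push the cover off

### The job

Open the paste strainer box: press its snap tab fully in with shut fingertips, then push the released cover by its upright rib along the guides until it drops off its seat and lies flat on the lower ledge beyond, the strainer opening uncovered and the tab still in. Only press and push: do not lift or carry the cover, do not tip it up, and leave the things standing around where they are.

Things in the scene. Friction and masses are not known exactly. Their poses are not given: they have to be found in the camera images.
- strainer: Fixed stainless box 224 x 120 mm, 53 mm high. Origin on the worktop under it, 117 mm ahead of its rear end (with a pipe stub, 27 mm long). +x: the way the cover slides off, rear to front; z up. Seat z = 45 mm from x = -107 to -10 mm, round the strainer opening. Side guides: inner faces at y = +-52 mm, top z = 53 mm. Rear wall top z = 53 mm.
- tab (a joint): How far the snap tab is pressed in, m: 0 = out (top 53 mm above the worktop, level with the cover's top, barring its way), 0.012 = fully in (top flush with the ledge, 41 mm). Moves straight down against about 4 N of friction, has no spring, stays where it is pushed to.
- tab_top (a point): Point to press on the flat top of the grey snap tab, moving down with it. The tab is a ribbed block 42 mm (box x) by 36 mm, in a slot of the ledge 2 to 6 mm ahead of the cover's front edge. The point lies at x = 15, y = 0 mm in the box's frame, 2 mm ahead of the tab's middle.
- cover: Loose aluminium plate 90 mm (x) by 100 mm (y), 8 mm thick, 0.14 to 0.24 kg, on the seat between the guides (2 mm play each side). Origin: centre of its underside; axes as the box's. It starts at x = -57 mm, z = 45 mm in the box's frame; flat on the ledge it lies at x = 35 to 52, z = 41 mm: a push of 92 to 109 mm, 1 to 3 N once the tab is in.
- cover_rib (a point): Middle of the rear face of the cover's upright rib, 12 mm above the plate's top; the face to push along +x. The rib stands on the cover's rear edge: 60 mm wide, 8 mm thick, 20 mm tall above the plate (top 73 mm above the worktop while seated). Its rear face is 45 mm behind the cover's origin.
- ledge (a point): Centre of the ledge that takes the cover, on its surface (z = 41 mm, 4 mm lower than the seat): from x = -10 to 97 mm in the box's frame. At x = 97 mm a fixed end wall, top z = 50 mm, stops the cover; it may be pushed right up to it.
- near_jar: Bystander: open clear glass jar, 70 mm across, 112 mm tall, upright beside the box. Origin: centre of its underside.
- near_cap: Bystander: gold jar cap, 64 mm across, 10 mm high, lying beside the box. Origin: centre of its underside.
- near_funnel: Bystander: white jar funnel stood on its mouth, 68 mm across, 72 mm tall, beside the box. Origin: centre of its underside.
- near_counter: Bystander: small white tally counter, 44 x 51 x 30 mm, beside the box. Origin: centre of its underside.

How it is judged:
On the way, in this order (a step that is already met when the one before it is completed fails the run):
1. the snap tab is pressed in while the cover is still on its seat (value of joint tab above 0.0095 m and x of cover in the frame of strainer below -0.045 m), for 0.1 s.
2. the cover is pushed off its seat onto the ledge (x of cover in the frame of strainer above 0.032 m and z of cover in the frame of strainer below 0.0432 m), for 0.2 s.
At the end, for the whole second after the job is handed in: The tab is at least 9.5 mm in; the cover is off its seat and flat on the ledge (origin more than 32 mm ahead of the box's origin, less than 43.2 mm above the worktop, tilted under 0.04 rad) and at rest (all of step 2 and value of joint tab above 0.0095 m and x of cover in the frame of strainer below 0.058 m and z of cover in the frame of strainer above 0.037 m and angle between cover's own z axis and vertical below 0.04 rad and linear speed of cover below 0.01 m/s); the robot touches nothing.
It fails at once if the cover was lifted more than 10 mm off its seat (z of cover in the frame of strainer above 0.055 m).
It fails at once if the cover was tipped up more than 0.25 rad (angle between cover's own z axis and vertical above 0.25 rad).
It fails at once if a bystander (jar, cap, funnel or tally counter) was moved more than 20 mm or knocked over (distance of any of near_jar, near_cap, near_funnel, near_counter from where it was at the start of the episode above 0.02 m or angle between any of near_jar, near_cap, near_funnel, near_counter's own z axis and vertical above 0.3 rad).
It also fails if it takes over 48 s, if anything falls off the work surface, if the arm or the gripper's body presses on something with over 40 N, if the wrist force passes 120 N, or if a joint passes its speed limit or range.

### The arm

A 7-joint arm with a two-finger parallel gripper is mounted at the origin on a cart in front of the work surface, level with it; the furniture and walls round the work are solid. World frame = base frame: x ahead of the robot, y to its left, z up, the work surface at z = 0. Lengths are in m, angles in rad, forces in N, time in s.
With the tool pointing down it reaches from about 0.425 to 0.8 m from the base axis. Payload 8.3 kg.
Tool frame: the origin (TCP) lies at the very end of the fingers, on their centre line; the grasp point (between the pads) lies 19 mm behind it (manip.grasp_offset is the distance from the TCP to the grasp point, in m); z points along the fingers, y is the direction in which the jaws open and shut (so a half turn about z gives the same grasp; the last joint's range is limited). The gripper opens to 85 mm and grips with 20 to 120 N. Pads are 22 mm wide; open, the fingers measure 114 mm over their backs; the gripper's body (76 mm by 85 mm) begins 54 mm behind the grasp point. The pads swing forward as they close: fully open they stand 13 mm farther back than shut.
Start: joints at [-1.223, 0.383, 0.016, 1.37, -0.006, 1.388, -0.046], TCP at [0.25, 0.573, 0.231] pointing down, gripper open.
Joint ranges: [-2.95, 2.95], [-0.25, 2.06], [-1.52, 1.56], [0.18, 2.33], [-1.44, 4.58], [0.02, 2.06], [-3.01, 3.01]. Speed limits (rad/s): [2.39, 2.39, 3.01, 3.01, 3.14, 3.14, 3.14].

### API

Orientations are given as a unit quaternion [x, y, z, w].
In Python, from station import manip gives the robot as it stands.
- The arm moves only by the shell command python3 -m handwheel 'ROWS'. ROWS is JSON, a list of rows, each an object with "offset": the shift along the tool's x, y, z in m, a list of three; "twist": the turn about the tool's z in rad; "grip": the closure in counts, from 0 (fully open) to 255 (shut). A call has 1 to 8 rows; each row shifts and turns the pose as measured when the row begins, along the tool's axes as they then stand; what a row does not reach is not made up. A row lasts 1/10 s, in which the tool goes at most 50 mm and 8.59 degrees, less where a joint would pass 70% of its speed; a pose out of reach is approached as far as the arm can. A call is refused whole if a number of a shift passes 0.05 or a number of a turn 0.15, either way. A call with a gripper value outside its range is refused whole. The fingers move at their own pace and stop on an object; the grip force is fixed at half the most. Time passes only in rows, so rows that do not move let the fingers close. It gives the time, the measured TCP pose, the force and the opening at its end, in the units of the state.
- manip.read_state(): the state, without advancing time (a new reading comes with each control period).
- manip.capture(name): name is "scene" or "top"; returns a dict with "color" (400x640x3 uint8, red, green, blue), "fx", "fy", "cx", "cy" (pixels), "R" (3x3) and "t" (3): a world point X has camera coordinates R X + t. Camera axes: x right, y down, z forward; pixel columns grow to the right and rows downward; lengths in m; the calibration is good to about 2 mm. A picture is of the moment at which its call begins. There is no depth.
- manip.job_done(): hands the job in, once; it reports no verdict.
The state is a dict: "time": time; "joints": joint angles; "qd": joint speeds; "tau": joint torques, N m; "position": TCP position; "orientation": TCP orientation; "contact_force": force on the tool from outside, world axes, zero at the start; "moment": the same for the moment, N m; "grip_width": opening from 0.0 (shut) to 1.0 (fully open).
Only numpy, scipy, OpenCV 4.12 (cv2) and the standard library are available. Lean on these libraries where they do the work, as an engineer would, in place of code of your own. Each camera call takes 0.05 s, during which the arm holds its last target. There are 200 camera calls.

## Working session

There is one attempt and no reset: what is moved stays moved. The work goes in short steps, Python scripts to look and compute and a shell command to move; the robot and the scene stay as the last step left them, time stands still between calls to the robot, and variables do not carry over. Pictures are saved under pics/ and viewed, about 8 in all and at most 12, crops included, and the job is handed in when it is done.

```bash
mkdir -p pics
python3 - <<'E'
from station import manip
import cv2,numpy as np
for n in("scene","top"):
    c=manip.capture(n); cv2.imwrite(f"pics/{n}0.png",c["color"][:,:,::-1]); print(n,c["fx"],c["fy"],c["cx"],c["cy"],np.round(c["R"],4).tolist(),c["t"])
s=manip.read_state();print(s)
E
```

```text
scene 391.4193106710042 391.4193106710042 313.72454726253994 195.68951217363283 [[0.8343, -0.5513, 0.004], [-0.2263, -0.3492, -0.9093], [0.5027, 0.7577, -0.4161]] [-0.61597374  0.06270729  0.87058184]
top 390.6659697710868 390.6659697710868 322.83636494884234 205.56906107438454 [[-0.0067, -0.9999, -0.0099], [-0.9995, 0.007, -0.031], [0.0311, 0.0097, -0.9995]] [-0.31583122  0.5402973   0.92619671]
{'time': 0.1, 'joints': array([-1.2228937 ,  0.38415636,  0.01639523,  1.37106975, -0.00628672,
        1.38819196, -0.04650552]), 'qd': array([-0.00026324, -0.00151741, -0.00126324, -0.00079472,  0.0009858 ,
        0.00028704, -0.00041786]), 'tau': array([ 3.05794070e-03, -6.29132724e+01,  8.47345367e-01, -3.72759891e+01,
        1.66382524e-02,  1.05076795e-02,  4.77622882e-05]), 'position': array([0.24938797, 0.57258702, 0.23036823]), 'orientation': array([ 2.03939682e-01,  9.78983053e-01, -8.73585920e-04, -1.58121240e-04]), 'contact_force': array([0.50875632, 0.58736727, 0.64963309]), 'moment': array([-0.02121469,  0.04462929, -0.0035101 ]), 'grip_width': 0.9972897409417746}
```

View pics/top0.png

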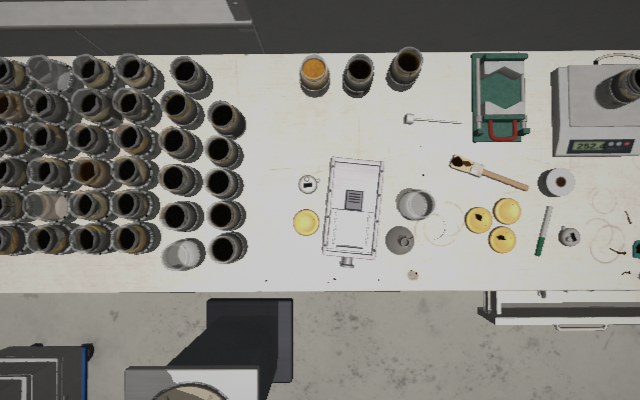

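View pics/scene0.png

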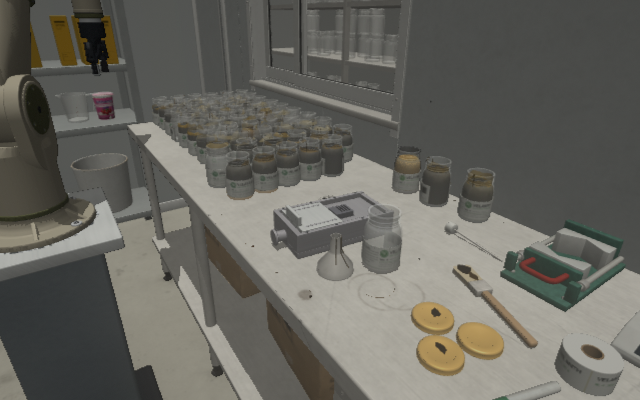

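The top view shows the box near pixel (353,207), pipe stub at the bottom (347,262), tab at (354,200). Jar (415,205) and funnel (400,240) are on the right; counter (308,184) and cap (306,222) on the left. Next, an enlarged crop.

Run:
```python
import cv2
a=cv2.imread("pics/top0.png")[145:275,285:445]
cv2.imwrite("pics/crop0.png",cv2.resize(a,None,fx=4.6,fy=4.6,interpolation=cv2.INTER_CUBIC))
```

```text
(no output)
```

View pics/crop0.png

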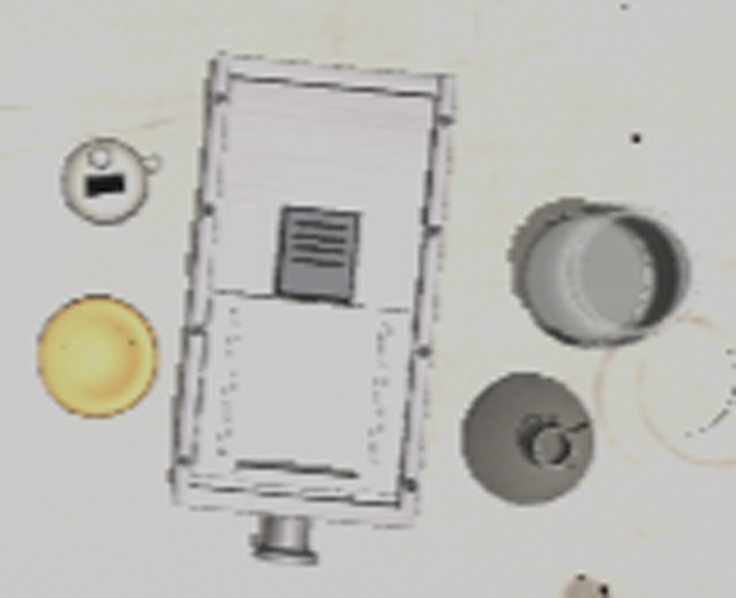

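Crop (4.6x, origin 285,145): box outer corners are front-left (213,55), front-right (455,75), rear-left (172,503), rear-right (413,522). Tab corners are (282,206), (360,212), (352,302), (274,295).

```bash
cat > h.py <<'E'
import numpy as np
from scipy.optimize import least_squares
from scipy.spatial.transform import Rotation as Ro
from station import manip
def ray(c,u,v,z):
    R,t=np.array(c["R"]),np.array(c["t"]); d=R.T@[(u-c["cx"])/c["fx"],(v-c["cy"])/c["fy"],1]; o=-R.T@t
    return o+d*(z-o[2])/d[2]
def proj(c,X):
    p=np.array(c["R"])@X+c["t"]; return np.array([c["fx"]*p[0]/p[2]+c["cx"],c["fy"]*p[1]/p[2]+c["cy"]])
E
python3 - <<'E'
from h import *
c=manip.capture("top")
f=lambda u,v:(285+(u+.5)/4.6-.5,145+(v+.5)/4.6-.5)
B=[(107,60,50,213,55),(107,-60,50,455,75),(-117,60,53,172,503),(-117,-60,53,413,522)]
T=[(34,18,53,282,206),(34,-18,53,360,212),(-8,-18,53,352,302),(-8,18,53,274,295)]
def fit(P):
    W=np.array([ray(c,*f(u,v),z/1e3)[:2] for *_,z,u,v in P]); L=np.array([p[:2] for p in P])/1e3
    def r(q): 
        C,S=np.cos(q[2]),np.sin(q[2]); return (L@np.array([[C,S],[-S,C]])+q[:2]-W).ravel()
    s=least_squares(r,[.55,-.3,0]); print(s.x,np.round(s.fun*1e3,1)); return s.x
fit(B);fit(T);q=fit(B+T)
for n,p,z in(("cap",(98,356),.01),("counter",(105,182),.03),("jar",(600,275),.112),("funnel",(550,448),.072),("funnelbase",(528,438),.0)):
    w=ray(c,*f(*p),z);C,S=np.cos(q[2]),np.sin(q[2]);print(n,w,np.array([[C,S],[-S,C]])@(w[:2]-q[:2]))
# check in scene camera
import cv2
s=manip.capture("scene");im=s["color"][:,:,::-1].copy()
C,S=np.cos(q[2]),np.sin(q[2])
for x,y,z in[(b[:3]) for b in B+T]+[(-102,30,73),(-102,-30,73)]:
    X=np.array([q[0]+(C*x-S*y)/1e3,q[1]+(S*x+C*y)/1e3,z/1e3]);u=proj(s,X)
    cv2.circle(im,tuple(int(round(k*16)) for k in u),16,(0,0,255),-1,cv2.LINE_AA,4)
cv2.imwrite("pics/chk.png",cv2.resize(im[160:290,255:415],None,fx=4.6,fy=4.6,interpolation=cv2.INTER_CUBIC))
E
```

```text
[ 0.53770527 -0.38831625 -0.09904311] [ 1.4 -0.   0.5  0.5 -0.   0.3 -1.9 -0.9]
[ 0.53641987 -0.38848108 -0.09487361] [-1.1 -1.1 -1.3  1.5  1.3  1.1  1.  -1.5]
[ 0.53706516 -0.38837199 -0.09896917] [ 0.8 -0.1 -0.1  0.5 -0.7  0.3 -2.5 -0.9 -0.4 -1.2 -0.7  1.5  1.9  1.2
  1.7 -1.3]
cap [ 0.4992027 -0.2790677  0.01     ] [-0.04847728  0.10502831]
counter [ 0.58759522 -0.284162    0.03      ] [0.03998605 0.1086928 ]
jar [ 0.5359569  -0.51552351  0.112     ] [ 0.01146071 -0.12663882]
funnel [ 0.45425458 -0.4994236   0.072     ] [-0.0714326  -0.11869051]
funnelbase [ 0.45496323 -0.50224381  0.        ] [-0.07044876 -0.12142689]
```

View pics/chk.png

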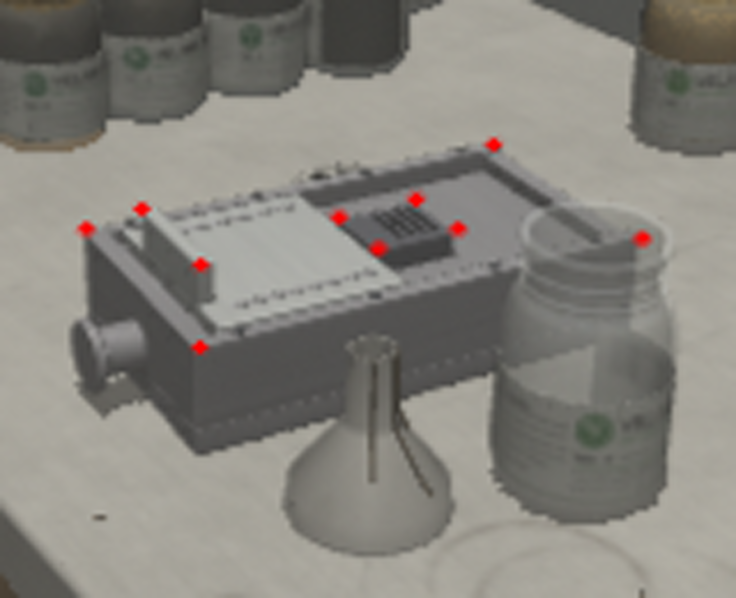

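The fit projects well in the scene camera (box corners on the outline, rib top matched). Box is at (0.537, -0.388), yaw -0.099, so tab_top is at (0.552, -0.390). Next: shut the gripper, align to the box, and swing over.

```bash
python3 -m handwheel '[{"offset":[-0.02,-0.03,0],"twist":-0.104,"grip":255},{"offset":[-0.03,-0.03,0],"twist":-0.104,"grip":255},{"offset":[-0.035,-0.035,0],"twist":-0.104,"grip":255},{"offset":[-0.035,-0.035,0],"twist":0,"grip":255},{"offset":[-0.035,-0.035,0],"twist":0,"grip":255},{"offset":[-0.03,-0.04,0],"twist":0,"grip":255},{"offset":[-0.02,-0.045,0],"twist":0,"grip":255},{"offset":[-0.01,-0.045,0],"twist":0,"grip":255}]'
cat > st.py <<'E'
from h import *
s=manip.read_state(); B=Ro.from_euler('z',-.099).as_matrix(); o=np.array([.537,-.388,0])
R=Ro.from_quat(s["orientation"]).as_matrix()
print("t",s["time"],"pos",s["position"].round(4),"box mm",(B.T@(s["position"]-o)*1e3).round(1),"F box",(B.T@s["contact_force"]).round(1),"grip",round(s["grip_width"],3))
print("tool axes in box",(B.T@R).round(3).T.tolist())
E
python3 st.py
```

```text
time: 1.0
position: [0.4152, 0.2459, 0.227]
orientation: [0.036, 0.999, -0.001, -0.002]
contact_force: [2.1, -0.6, -0.7]
grip_width: 0.001
t 1.0 pos [0.4152 0.2459 0.227 ] box mm [-183.9  618.8  227. ] F box [ 2.1 -0.4 -0.7] grip 0.001
tool axes in box [[-1.0, -0.028, 0.004], [-0.028, 1.0, -0.003], [-0.004, -0.003, -1.0]]
```

```bash
python3 -m handwheel '[{"offset":[-0.02,-0.045,0],"twist":0.028,"grip":255},{"offset":[-0.02,-0.045,0],"twist":0,"grip":255},{"offset":[-0.02,-0.045,0],"twist":0,"grip":255},{"offset":[-0.02,-0.045,0],"twist":0,"grip":255},{"offset":[-0.015,-0.045,0],"twist":0,"grip":255},{"offset":[-0.015,-0.045,0],"twist":0,"grip":255},{"offset":[-0.015,-0.045,0],"twist":0,"grip":255},{"offset":[-0.015,-0.045,0],"twist":0,"grip":255}]'; python3 st.py
```

```text
time: 1.8
position: [0.519, -0.1363, 0.228]
orientation: [0.049, 0.999, 0.0, -0.001]
contact_force: [1.2, 0.6, -0.3]
grip_width: 0.0
t 1.8 pos [ 0.519  -0.1363  0.228 ] box mm [-42.8 248.7 228. ] F box [ 1.2  0.8 -0.3] grip 0.0
tool axes in box [[-1.0, -0.001, 0.002], [-0.001, 1.0, -0.0], [-0.002, -0.0, -1.0]]
```

```bash
python3 -m handwheel '[{"offset":[-0.01,-0.045,0],"twist":0,"grip":255},{"offset":[-0.01,-0.045,0],"twist":0,"grip":255},{"offset":[-0.01,-0.045,0.01],"twist":0,"grip":255},{"offset":[-0.01,-0.045,0.03],"twist":0,"grip":255},{"offset":[-0.01,-0.04,0.03],"twist":0,"grip":255},{"offset":[-0.008,-0.025,0.03],"twist":0,"grip":255},{"offset":[0,0,0.02],"twist":0,"grip":255},{"offset":[0,0,0],"twist":0,"grip":255}]'; python3 st.py
```

```text
time: 2.6
position: [0.5499, -0.3971, 0.1075]
orientation: [0.052, 0.999, -0.002, -0.001]
contact_force: [-0.7, 1.2, 0.5]
grip_width: 0.001
t 2.6 pos [ 0.5499 -0.3971  0.1075] box mm [ 13.7  -7.7 107.5] F box [-0.9  1.1  0.5] grip 0.001
tool axes in box [[-1.0, 0.006, 0.001], [0.006, 1.0, -0.004], [-0.001, -0.004, -1.0]]
```

Correct to (15, 0) and come down to about 65 mm, then look before pressing.

```bash
python3 -m handwheel '[{"offset":[-0.001,0.008,0.02],"twist":0.006,"grip":255},{"offset":[0,0,0.02],"twist":0,"grip":255},{"offset":[0,0,0],"twist":0,"grip":255}]'; python3 st.py
python3 - <<'E'
from h import *
import cv2
a=manip.capture("top")["color"][145:275,285:445,::-1];b=manip.capture("scene")["color"][160:290,255:415,::-1]
r=lambda i:cv2.resize(i,(400,325),interpolation=cv2.INTER_CUBIC)
cv2.imwrite("pics/p1.png",np.hstack([r(a),r(b)]))
E
```

```text
time: 2.9
position: [0.5525, -0.3889, 0.0689]
orientation: [0.055, 0.998, -0.002, -0.0]
contact_force: [-1.1, -0.3, -1.2]
grip_width: -0.004
t 2.9 pos [ 0.5525 -0.3889  0.0689] box mm [15.5  0.6 68.9] F box [-1.  -0.4 -1.2] grip -0.004
tool axes in box [[-1.0, 0.012, -0.0], [0.012, 1.0, -0.004], [-0.0, -0.004, -1.0]]
```

View pics/p1.png

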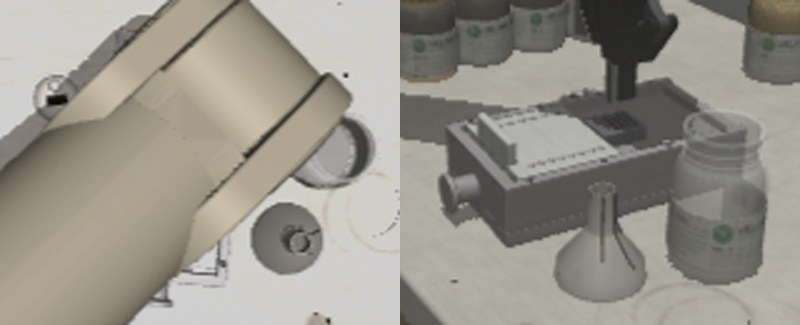

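The scene view (right half) shows the shut fingertips at (620,100), just above the tab (615,125). Pressing now.

```bash
python3 -m handwheel '[{"offset":[0,0,0.01],"twist":-0.012,"grip":255},{"offset":[0,0,0.008],"twist":0,"grip":255},{"offset":[0,0,0.004],"twist":0,"grip":255},{"offset":[0,0,0.004],"twist":0,"grip":255}]'; python3 st.py
```

```text
time: 3.4
position: [0.5568, -0.391, 0.0497]
orientation: [0.048, 0.999, -0.005, 0.005]
contact_force: [-2.4, 1.6, 4.6]
grip_width: 0.002
t 3.4 pos [ 0.5568 -0.391   0.0497] box mm [20.  -1.1 49.7] F box [-2.5  1.3  4.6] grip 0.002
tool axes in box [[-1.0, -0.003, -0.011], [-0.003, 1.0, -0.009], [0.011, -0.009, -1.0]]
```

```bash
python3 -m handwheel '[{"offset":[0.003,0.001,0.005],"twist":0,"grip":255},{"offset":[0.002,0,0.005],"twist":0,"grip":255},{"offset":[0.002,0,0.004],"twist":0,"grip":255}]'; python3 st.py
```

```text
time: 3.7
position: [0.5543, -0.3906, 0.0407]
orientation: [0.047, 0.999, -0.006, 0.01]
contact_force: [-7.6, 12.8, 45.8]
grip_width: 0.006
t 3.7 pos [ 0.5543 -0.3906  0.0407] box mm [17.5 -0.8 40.7] F box [-8.8 12.  45.8] grip 0.006
tool axes in box [[-1.0, -0.005, -0.021], [-0.005, 1.0, -0.011], [0.021, -0.011, -1.0]]
```

Bottomed out at 40.7 mm with 46 N, so the tab is fully in. Rise and go back behind the rib.

```bash
python3 -m handwheel '[{"offset":[0,0,-0.02],"twist":0,"grip":255},{"offset":[0,0,-0.04],"twist":0,"grip":255},{"offset":[0.03,0,-0.01],"twist":0,"grip":255},{"offset":[0.04,0,0],"twist":0,"grip":255},{"offset":[0.04,0,0],"twist":0,"grip":255},{"offset":[0.03,0,0],"twist":0,"grip":255},{"offset":[0.01,0,0],"twist":0,"grip":255},{"offset":[0,0,0],"twist":0,"grip":255}]'; python3 st.py
```

```text
time: 4.5
position: [0.3957, -0.3733, 0.1068]
orientation: [0.047, 0.999, -0.004, 0.009]
contact_force: [-0.1, 0.1, 0.3]
grip_width: 0.003
t 4.5 pos [ 0.3957 -0.3733  0.1068] box mm [-142.1    0.7  106.8] F box [-0.1  0.1  0.3] grip 0.003
tool axes in box [[-1.0, -0.005, -0.018], [-0.005, 1.0, -0.008], [0.018, -0.008, -1.0]]
```

```bash
python3 -m handwheel '[{"offset":[0,0,0.025],"twist":0,"grip":255},{"offset":[0,0,0.016],"twist":0,"grip":255},{"offset":[0,0,0.003],"twist":0,"grip":255},{"offset":[0,0,0],"twist":0,"grip":255}]'; python3 st.py
python3 - <<'E'
from h import *
import cv2
b=manip.capture("scene")["color"][160:290,255:415,::-1]
cv2.imwrite("pics/p2.png",cv2.resize(b,None,fx=4.6,fy=4.6,interpolation=cv2.INTER_CUBIC))
E
```

```text
time: 4.9
position: [0.4011, -0.3734, 0.0617]
orientation: [0.045, 0.999, -0.005, 0.01]
contact_force: [0.8, -0.6, 0.1]
grip_width: 0.005
t 4.9 pos [ 0.4011 -0.3734  0.0617] box mm [-136.7    1.1   61.7] F box [ 0.8 -0.5  0.1] grip 0.005
tool axes in box [[-1.0, -0.009, -0.02], [-0.009, 1.0, -0.009], [0.021, -0.008, -1.0]]
```

View pics/p2.png

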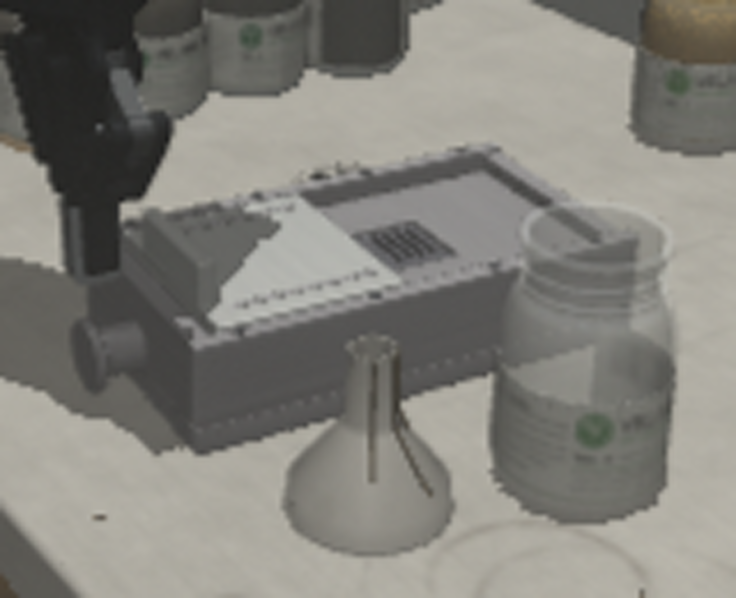

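The tab is flush at (405,245), and the fingertips stand behind the rib at (90,255), clear of the rear wall. Pushing now.

```bash
python3 -m handwheel '[{"offset":[-0.012,-0.001,0],"twist":0,"grip":255},{"offset":[-0.01,0,0],"twist":0,"grip":255},{"offset":[-0.01,0,0],"twist":0,"grip":255},{"offset":[-0.01,0,0],"twist":0,"grip":255},{"offset":[-0.01,0,0],"twist":0,"grip":255}]'; python3 st.py
```

```text
time: 5.45
position: [0.4586, -0.3801, 0.0653]
orientation: [0.045, 0.999, -0.006, 0.011]
contact_force: [-1.0, -0.1, -0.2]
grip_width: -0.004
t 5.45 pos [ 0.4586 -0.3801  0.0653] box mm [-78.8   0.1  65.3] F box [-1.  -0.2 -0.2] grip -0.004
tool axes in box [[-1.0, -0.01, -0.023], [-0.01, 1.0, -0.01], [0.023, -0.01, -1.0]]
```

```bash
python3 -m handwheel '[{"offset":[-0.008,0,0.002],"twist":0,"grip":255},{"offset":[-0.008,0,0.002],"twist":0,"grip":255},{"offset":[-0.008,0,0.002],"twist":0,"grip":255},{"offset":[-0.008,0,0.001],"twist":0,"grip":255}]'; python3 st.py
```

```text
time: 5.85
position: [0.4939, -0.3835, 0.0586]
orientation: [0.044, 0.999, -0.006, 0.011]
contact_force: [-0.9, 0.0, 0.5]
grip_width: -0.004
t 5.85 pos [ 0.4939 -0.3835  0.0586] box mm [-43.4   0.3  58.6] F box [-0.9 -0.   0.5] grip -0.004
tool axes in box [[-1.0, -0.01, -0.023], [-0.01, 1.0, -0.01], [0.023, -0.01, -1.0]]
```

```bash
python3 -m handwheel '[{"offset":[-0.006,0,-0.001],"twist":0,"grip":255},{"offset":[-0.006,0,0],"twist":0,"grip":255},{"offset":[-0.006,0,0],"twist":0,"grip":255},{"offset":[-0.005,0,0],"twist":0,"grip":255},{"offset":[0,0,0],"twist":0,"grip":255}]'; python3 st.py
python3 - <<'E'
from h import *
import cv2
b=manip.capture("scene")["color"][160:290,255:415,::-1]
cv2.imwrite("pics/p3.png",cv2.resize(b,None,fx=4.6,fy=4.6,interpolation=cv2.INTER_CUBIC))
E
```

```text
time: 6.35
position: [0.5198, -0.3851, 0.0596]
orientation: [0.044, 0.999, -0.005, 0.011]
contact_force: [1.3, 0.1, 1.0]
grip_width: 0.001
t 6.35 pos [ 0.5198 -0.3851  0.0596] box mm [-17.4   1.2  59.6] F box [1.3 0.2 1. ] grip 0.001
tool axes in box [[-1.0, -0.011, -0.023], [-0.011, 1.0, -0.01], [0.023, -0.01, -1.0]]
```

View pics/p3.png

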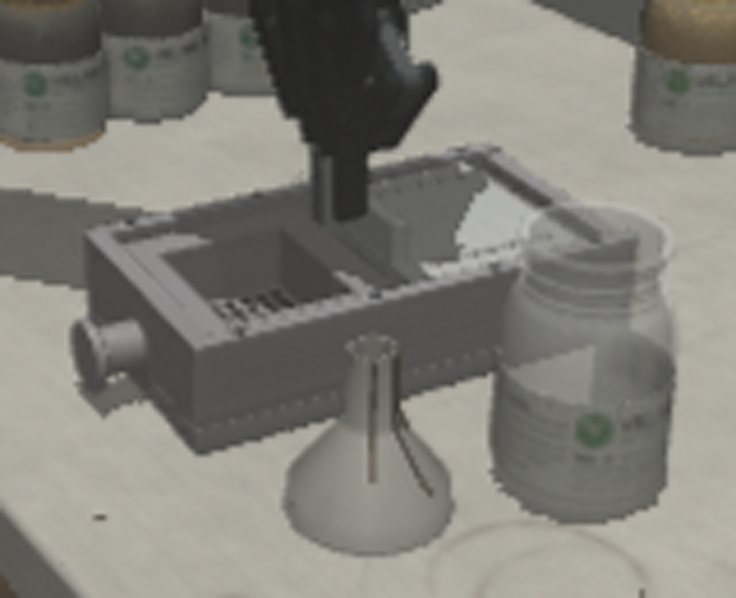

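The cover's rear edge is around the seat end, and the opening is uncovered. Pushing about 9 mm further for margin.

```bash
python3 -m handwheel '[{"offset":[-0.004,-0.001,0],"twist":0,"grip":255},{"offset":[-0.003,0,0],"twist":0,"grip":255},{"offset":[-0.002,0,0],"twist":0,"grip":255},{"offset":[0,0,0],"twist":0,"grip":255}]'; python3 st.py
```

```text
time: 6.8
position: [0.5283, -0.3874, 0.0599]
orientation: [0.044, 0.999, -0.005, 0.011]
contact_force: [-0.1, 0.9, -0.3]
grip_width: -0.001
t 6.8 pos [ 0.5283 -0.3874  0.0599] box mm [-8.7 -0.2 59.9] F box [-0.2  0.9 -0.3] grip -0.001
tool axes in box [[-1.0, -0.01, -0.022], [-0.01, 1.0, -0.01], [0.022, -0.01, -1.0]]
```

Back off, rise, move away to the rear, then check.

```bash
python3 -m handwheel '[{"offset":[0.015,0,0],"twist":0,"grip":255},{"offset":[0.01,0,-0.03],"twist":0,"grip":255},{"offset":[0,0,-0.045],"twist":0,"grip":255},{"offset":[0,0.02,-0.04],"twist":0,"grip":255},{"offset":[0,0.045,-0.02],"twist":0,"grip":255},{"offset":[0,0.05,0],"twist":0,"grip":255},{"offset":[0,0.05,0],"twist":0,"grip":255},{"offset":[0,0.05,0],"twist":0,"grip":255}]' && python3 -m handwheel '[{"offset":[0,0.05,0],"twist":0,"grip":255},{"offset":[0,0.05,0],"twist":0,"grip":255},{"offset":[0,0.03,0],"twist":0,"grip":255},{"offset":[0,0,0],"twist":0,"grip":255}]'; python3 st.py
python3 - <<'E'
from h import *
import cv2
a=manip.capture("top")["color"][145:275,285:445,::-1];b=manip.capture("scene")["color"][160:290,255:415,::-1]
r=lambda i:cv2.resize(i,(400,325),interpolation=cv2.INTER_CUBIC)
cv2.imwrite("pics/p4.png",np.hstack([r(a),r(b)]))
E
```

```text
time: 7.6
position: [0.5177, -0.1735, 0.1985]
orientation: [0.053, 0.998, -0.007, 0.013]
contact_force: [1.1, 0.5, -0.5]
grip_width: 0.002
time: 8.0
position: [0.532, -0.033, 0.1985]
orientation: [0.047, 0.999, -0.005, 0.015]
contact_force: [-0.4, 1.2, 0.1]
grip_width: 0.0
t 8.0 pos [ 0.532  -0.033   0.1985] box mm [-40.1 352.8 198.5] F box [-0.5  1.2  0.1] grip 0.0
tool axes in box [[-0.999, -0.005, -0.031], [-0.005, 1.0, -0.008], [0.031, -0.008, -0.999]]
```

View pics/p4.png

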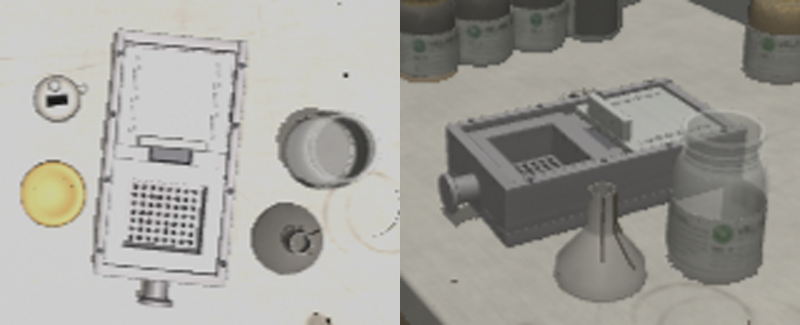

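In the top view (left half) the rib's rear face is at about row 148. Roughly 11 mm of tab shows behind it, so the cover is at x ≈ 47 mm, which agrees with the TCP at −8.7 + 11 mm. The cover is flat inside the guides, the opening is clear and the bystanders haven't moved. Handing in.

```bash
python3 -c "
from station import manip
print(manip.job_done())"
```

```text
the job is handed in; nothing more can be done
None
```

The box is open and the job is handed in at about 8 s of robot time, with no verdict reported.

- **Tab:** I pressed it with shut fingertips until it stopped. The fingertips reached 40.7 mm above the worktop at 46 N, and the tab looked flush with the ledge.
- **Cover:** I pushed it by its rib along the guides. Fingertip position and the last top view both put it at x ≈ 47 mm, inside the 32 to 58 mm window and about 12 mm past the seat edge. It looks flat on the ledge, but I judged that from the pictures and did not measure the tilt or height.
- **Surroundings:** The strainer opening is clear, and the jar, cap, funnel and counter look unmoved. The arm is clear of the scene, about 0.35 m to the side at 0.2 m height.

No check failed. Two small deviations: the fingertips slid about 5 mm forward on the tab while pressing, which I partly corrected, and the tool kept a tilt of 0.02 to 0.03 rad afterwards.

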